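# Clamp a valve bonnet on the gauging stage

## Task

Clamp the rectangular bronze bonnet on the gauging stage: draw the sprung curved arm back by its red knob until it stays open, set the bonnet down flat in the corner against both fixed edges with its red-striped end at the short end stop, then swing the arm back over so that its spring holds the bonnet in the corner. Set the bonnet down gently, do not drop it, and leave the other parts on the bench where they are.

Things in the scene. Friction and masses are not known exactly. Their poses are not given: they have to be found in the camera images.
- stage: Gauging stage fixed to the bench: blackened steel base 310 (x) by 220 (y) by 22 mm; origin at the centre of its underside. Two bright steel edges, 10 mm high, form an L on its top: the long fence along x on its +y side, the short end stop along y on its +x side. At its far left corner (x +135, y +88 mm) a 20 mm column rises to 207 mm above the bench, with a dial indicator swung outwards.
- corner (a point): Inner corner of the L at the stage's top face, 22 mm above the bench: the fence's inner face lies at stage y = +80 mm and runs from the corner 124 mm towards -x; the end stop's inner face lies at stage x = +70 mm and runs 64 mm towards -y.
- seat (a point): Point on the stage's top face (22 mm above the bench) where the middle of the bonnet's underside lies when the bonnet touches both edges: stage x = +15, y = +48 mm; axes as the stage's: +x towards the end stop, +y towards the long fence.
- clamp_arm (a joint): Angle of the sprung curved steel arm, rad, growing counter-clockwise seen from above: 0 = fully in, its start; 0.90 = fully back at its stop. A spring strut works over dead centre at 0.65: below, it drives the arm in; above, it drives the arm open, where it stays by itself. It takes about 11 N at the knob to draw it back, 6 N to bring it off the stop; on a seated bonnet it reads about 0.10.
- clamp_knob (a point): Middle of the arm's red upright knob, a round post 16 mm in diameter that reaches from 35 to 77 mm above the bench; this point is 57 mm above the bench and moves with the arm on a circle of 132 mm radius about the pivot. The arm's flat bar under it lies 25 to 35 mm above the bench.
- clamp_roller (a point): Centre of the brass roller under the arm's end, 18 mm in diameter, 13 mm tall, 120 mm from the pivot, 30 mm above the bench. Under the spring it presses with about 11 N on the bonnet's clipped corner, diagonally towards the corner of the L; friction can stop it from sliding home a bonnet that was set down some millimetres short of the edges.
- clamp_pivot (a point): Point on the upright pivot axis of the curved arm, 57 mm above the bench, at stage x = +47.5, y = -66 mm.
- bonnet: The bronze bonnet to clamp, about 0.6 kg, right way up on the bench. Flange 110 (x) by 64 (y) by 12 mm, its corner at -x, -y clipped at 45 degrees by 18 mm. On its middle a hexagonal boss, 36 mm across flats, 12 to 48 mm above the underside, one pair of flats facing +y and -y; then a round 29 mm neck up to 60 mm. Origin at the middle of the underside; +x to the red-striped end, +z up.
- red_mark (a point): Middle of the red lacquer stripe (6 by 50 mm) painted across the top of the bonnet's flange at its +x end, 50.5 mm from the middle.
- stem: Stainless poppet stem lying on the bench, 150 mm long along its x, head 48 mm in diameter at its -x end; bystander; origin under its middle, on the bench.
- bushing: Brown phenolic insulating bushing standing on end, 70 mm outside diameter, 62 mm high; bystander; origin at the middle of its underside.
- dewar_cap: Dented aluminium dewar cap with a small knob, 112 mm in diameter, 62 mm high; bystander; origin at the middle of its underside.
- round_bonnet: Another bronze bonnet with a round flange 96 mm in diameter, 60 mm high; bystander, not the one to clamp; origin at the middle of its underside.
- wrench: Open-ended wrench, 190 mm long, lying on the bench; bystander. Beyond it, at the bench's right-hand side, stands the green arbor press, about 0.55 m tall; at the left-hand side stand a parts tray and a white solvent bottle 170 mm high; these are fixed and clear of the work.
Not all that is in view belongs to the job. Leave any blue or purple look-alike of the bonnet alone.

How it is judged:
By the outcome, as a careful person would: the job done as asked, in the order asked, and still so for the second after the job is handed in, with the robot touching nothing.
It also fails if it takes over 64 s, if anything falls off the work surface, if the arm or the gripper's body presses on something with over 40 N, if the wrist force passes 120 N, or if a joint passes its speed limit or range.

## Robot

A 6-joint arm with a two-finger parallel gripper is mounted at the origin on the work surface. World frame = base frame: x ahead of the robot, y to its left, z up, the work surface at z = 0. Lengths are in m, angles in degrees, forces in N, time in s.
With the tool pointing down it reaches from about 0.35 to 0.875 m from the base axis. Payload 4.2 kg.
Tool frame: the origin (TCP) lies midway between the tips of the shut fingers; the grasp point (between the pads) lies 19 mm behind it; z points along the fingers, y is the direction in which the jaws open and shut (so a half turn about z gives the same grasp; the last joint's range is limited). The gripper opens to 87 mm and grips with 3 to 60 N. Pads are 19 mm wide; open, the fingers measure 117 mm over their backs; the gripper's body (75 mm by 190 mm) begins 51 mm behind the grasp point.
Start: joints at [83.686, 22.042, 0.453, 0, -68.411, -14.817], TCP at [0.225, 0.583, 0.223] pointing down, gripper open.
Joint ranges: [-179.83, 179.83], [-69.29, 118.12], [-61.27, 80.66], [-181.25, 117.63], [-171.15, -9.14], [-177.46, 177.46]. Speed limits (degrees/s): [159.86, 159.86, 180, 180, 180, 180].

## Interface

Orientations are given as a 3x3 rotation matrix whose columns are the frame's x, y, z axes.
In Python, from station import r gives the robot as it stands.
- The arm moves only by the tool carry_out, never from a script. Its argument "steps" is a list of rows, each a list of 2 entries, a list of its own where there are three numbers: the shift along the tool's x, y, z in cm, then the turn about the tool's z in degrees. In form: [[[x, y, z], twist], ...]. A call has 1 to 20 rows; each row is the pose to reach, as a shift and turn from the pose measured when the call began, along the tool's axes at that moment; what a row does not reach only later rows make up. A row lasts 1/10 s, in which the tool goes at most 50 mm and 8.59 degrees, less where a joint would pass 70% of its speed; a pose out of reach is approached as far as the arm can. A call with a gripper value outside its range is refused whole. "gripper" is the gripper's target within -1 to 1 (fully open at 1, half-way at 0, shut at -1), set as the call begins (left out, the last holds). The fingers move at their own pace and stop on an object; the grip force is fixed at half the most. Time passes only in rows, so rows that repeat a pose let the fingers close. It gives the time, the measured TCP pose, the force and the opening at its end, in the units of the state.
- r.sense(): the state, without advancing time (a new reading comes with each control period).
- r.capture(name): name is "scene" or "side" or "wrist"; returns the picture (480x640x3 uint8, red, green, blue); there is no depth.
- r.calibration(name): a dict with "camera_matrix" (3x3 intrinsics, pixels), "D" ([k1, k2, p1, p2, k3] as OpenCV has them; the pictures are not rectified), "world_from_camera" (4x4, takes a point from camera to world coordinates). Camera axes: x right, y up, looking along -z (the intrinsics and any distortion apply to the point x, -y, -z); pixel columns grow to the right and rows downward; lengths in m; the calibration is good to about 2 mm. A picture is of the moment at which its call begins: read the wrist's pose just before it. calibration takes no time and is no camera call; for the wrist camera it gives the pose at the moment of the call.
- r.finish_job(): hands the job in, once; it reports no verdict.
Trained networks look in the newest picture that a camera, given by its name, has taken for a name from the list of things; names that differ only in an ending like _2 or _b are one class to them, and where a whole thing is asked for, a point or a joint stands for the part that bears it (a point fixed in the world has none). Each returns a list of dicts, best first, with "confidence" (0 to 1); they miss things now and then, are a little off and sometimes report something else, mostly with a low value. They report only what shows in the picture. A call takes as long as a camera call. They do not tell look-alikes from the thing itself.
- r.cut_out(camera, target): "pixels" (480x640 bool, what is visible of it).
- r.place_of(camera, target): "centre" ([x, y, z] in m, in world coordinates, good to about 4 mm: a listed point, or the origin of a listed thing).
The state is a dict: "time_s": time; "joints": joint angles; "joint_velocities": joint speeds; "effort": joint torques, N m; "tcp_pos": TCP position; "ee_rot": TCP orientation; "wrist_force": force on the tool from outside, world axes, zero at the start; "moment": the same for the moment, N m; "gripper_width": opening from 0.0 (shut) to 1.0 (fully open).
Only numpy, scipy, OpenCV 4.12 (cv2) and the standard library are available. Lean on these libraries where they do the work, as an engineer would, in place of code of your own. Each camera call takes 0.05 s, during which the arm holds its last target. There are 200 camera calls.

## Working session

There is one attempt and no reset: what is moved stays moved. The work goes in short steps, Python scripts to look and compute and a tool call to move; the robot and the scene stay as the last step left them, time stands still between calls to the robot, and variables do not carry over. Pictures are saved under pics/ and viewed, about 8 in all and at most 12, crops included, and the job is handed in when it is done.

Besides the shell and the picture viewer there is one more tool, called after ">>>" as name(argument=value, ...) on one line, values as JSON. carry_out: Moves the arm, as the interface text tells. Its arguments: {"type":"object","properties":{"steps":{"type":"array","items":{"type":"array"}},"gripper":{"type":"number"}},"required":["steps"]}

```bash
mkdir -p pics; python3 - <<'E'
from station import r
import cv2,numpy as np
s=r.sense();print(s['time_s'],s['tcp_pos'],np.round(s['ee_rot'],3).tolist(),s['gripper_width'])
for c in ["scene","side","wrist"]:
    im=r.capture(c);cv2.imwrite(f"pics/{c}0.png",im[:,:,::-1])
    np.set_printoptions(precision=4,suppress=True)
    print(c,r.calibration(c)['world_from_camera'].tolist())
    for t in ["bonnet","red_mark","clamp_knob","clamp_pivot","clamp_roller","seat","corner","stage"]:
        print(t,[(round(d['confidence'],2),np.round(d['centre'],4).tolist()) for d in r.place_of(c,t)[:3]])
print(r.sense()['time_s'])
a=cv2.imread("pics/scene0.png");b=cv2.imread("pics/side0.png")
cv2.imwrite("pics/both.png",np.vstack([a,b])[:,:]) 
E
```

```text
0.0 [0.22507476 0.58239882 0.22144018] [[0.933, -0.361, -0.001], [-0.361, -0.933, -0.002], [0.0, 0.002, -1.0]] 1.0026731870186234
scene [[-0.301988258269737, -0.5917261275777136, 0.7474378113322164, 1.444506494632351], [0.9532597375576903, -0.17925394439205075, 0.24323629698573995, 0.2887254361249087], [-0.009948096232653322, 0.7859568775459472, 0.6182012795356954, 0.8682960432447109], [0.0, 0.0, 0.0, 1.0]]
bonnet [(0.84, [0.1925, -0.3513, -0.0018]), (0.83, [0.4655, -0.2297, -0.0009]), (0.73, [0.4185, -0.5462, -0.0008])]
red_mark [(0.91, [0.2694, -0.2462, 0.0157]), (0.91, [0.4278, -0.4974, 0.0144]), (0.63, [0.2186, -0.3057, 0.0134])]
clamp_knob [(0.64, [0.523, 0.1412, 0.0602])]
clamp_pivot [(0.61, [0.6042, 0.0351, 0.0571])]
clamp_roller []
seat [(0.66, [0.6014, 0.1536, 0.0236]), (0.18, [0.7475, -0.1892, -0.0003])]
corner [(0.86, [0.6609, 0.1712, 0.0207])]
stage [(0.61, [0.577, 0.1149, 0.0001])]
side [[0.7052598036699413, 0.49490813056489363, -0.5076165399474274, -0.1693042517944831], [-0.7087608176021174, 0.4757080735738293, -0.5209221939682107, -0.7132181899133647], [-0.016331342853
[... 294 characters left out ...]
4488, -0.1819, 0.013])]
clamp_knob [(0.8, [0.5195, 0.1363, 0.0597])]
clamp_pivot [(0.68, [0.5174, 0.1422, 0.06]), (0.59, [0.6057, 0.0329, 0.0559])]
clamp_roller [(0.92, [0.555, 0.1457, 0.0327])]
seat [(0.79, [0.607, 0.1575, 0.0189])]
corner [(0.88, [0.6611, 0.168, 0.0232])]
stage [(0.61, [0.5533, 0.1468, 0.0306])]
wrist [[-0.3608272294470551, 0.893745488220913, 0.26650086824309427, 0.29813170102443065], [-0.9326326754091149, -0.34576465990757577, -0.10316536588523385, 0.5547119866458808], [-5.6998227440336074e-05, -0.2857722908956698, 0.95829755008945, 0.3842833867500048], [0.0, 0.0, 0.0, 1.0]]
bonnet []
red_mark []
clamp_knob []
clamp_pivot []
clamp_roller []
seat []
corner []
stage []
1.35
```

View pics/scene0.png

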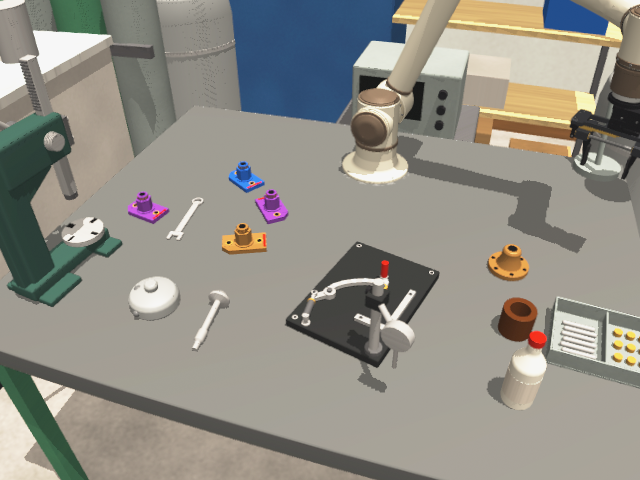

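View pics/side0.png

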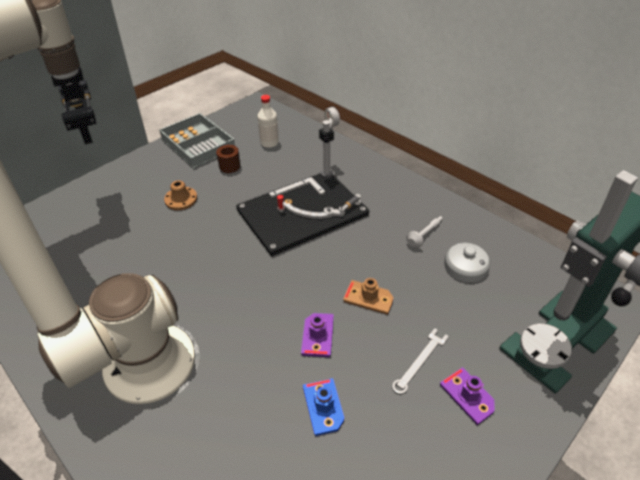

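The scene view shows the bronze bonnet at about pixel (243,240) with its stripe at (265,240). The stage is around (365,295), the red knob at (385,268) and the column at (375,330). The side view agrees: bonnet (370,290), knob (281,203). The blue and purple parts are decoys.

```bash
cat > h.py <<'E'
from station import r
import cv2,numpy as np
np.set_printoptions(precision=4,suppress=True)
ST={'corner':(.07,.08),'seat':(.015,.048),'clamp_pivot':(.0475,-.066)}
def fit(P):  # dict name->[xy world]; returns yaw(deg), origin
    A=[];B=[]
    for k,v in P.items():
        for w in v: A.append(ST[k]);B.append(w[:2])
    A=np.array(A);B=np.array(B);a=A-A.mean(0);b=B-B.mean(0)
    th=np.arctan2((a[:,0]*b[:,1]-a[:,1]*b[:,0]).sum(),(a*b).sum())
    R=np.array([[np.cos(th),-np.sin(th)],[np.sin(th),np.cos(th)]])
    o=B.mean(0)-R@A.mean(0)
    print('yaw',np.degrees(th),'o',o,'res mm',((B-o-A@R.T)*1000).round(1).tolist())
    return np.degrees(th),o,R
def yaw(s): return np.degrees(np.arctan2(s['ee_rot'][1][0],s['ee_rot'][0][0]))
def move(p,y,s=None):  # row to reach world TCP p with tool-x yaw y
    s=s or r.sense();R=np.array(s['ee_rot'])
    d=R.T@(np.array(p)-np.array(s['tcp_pos']))*100
    return d.round(2).tolist(),round(-((y-yaw(s)+180)%360-180),1)
def ray(cam,uv,cal=None):
    c=cal or r.calibration(cam)
    n=cv2.undistortPoints(np.array([[uv]],float),np.array(c['camera_matrix']),np.array(c['D']))[0,0]
    T=np.array(c['world_from_camera']);return T[:3,3],T[:3,:3]@np.array([n[0],-n[1],-1])
def proj(cam,P,cal=None):
    c=cal or r.calibration(cam);T=np.linalg.inv(np.array(c['world_from_camera']))
    q=(T[:3,:3]@np.array(P).T).T+T[:3,3]; q=q*[1,-1,-1]
    return cv2.projectPoints(q,np.zeros(3),np.zeros(3),np.array(c['camera_matrix']),np.array(c['D']))[0][:,0]
def st(): 
    s=r.sense();print('t',round(s['time_s'],2),'tcp',s['tcp_pos'],'yaw',round(yaw(s),2),'F',s['wrist_force'],'w',round(s['gripper_width'],3));return s
E
python3 - <<'E'
from h import *
th,o,R=fit({'corner':[(.6609,.1712),(.6611,.168)],'seat':[(.6014,.1536),(.607,.1575)],'clamp_pivot':[(.6042,.0351),(.6057,.0329)]})
piv=o+R@ST['clamp_pivot'];k=np.array([.521,.1388]);d=k-piv;a=np.degrees(np.arctan2(d[1],d[0]));print(piv,np.linalg.norm(d),a)
s=st();print(move([*k,.2],a-180))
E
```

```text
yaw -14.61398046215462 o [0.5754 0.1109] res mm [[-2.5, 0.6], [-2.3, -2.6], [-0.7, 0.1], [4.9, 4.0], [-0.5, 0.1], [1.0, -2.1]]
[0.6047 0.035 ] 0.13335873848587781 128.8988901593418
t 1.35 tcp [0.2253 0.583  0.2226] yaw -21.13 F [ 0.1671 -0.5308 -0.547 ] w 1.003
([43.59, 30.77, 2.26], np.float64(30.0))
```

>>> carry_out(steps=[[[43.6, 30.8, 2.3], 30], [[43.6, 30.8, 2.3], 30], [[43.6, 30.8, 2.3], 30], [[43.6, 30.8, 2.3], 30], [[43.6, 30.8, 2.3], 30], [[43.6, 30.8, 2.3], 30], [[43.6, 30.8, 2.3], 30], [[43.6, 30.8, 2.3], 30], [[43.6, 30.8, 2.3], 30], [[43.6, 30.8, 2.3], 30], [[43.6, 30.8, 2.3], 30], [[43.6, 30.8, 2.3], 30], [[43.6, 30.8, 2.3], 30], [[43.6, 30.8, 2.3], 30], [[43.6, 30.8, 2.3], 30]], gripper=0)

```text
time_s: 2.85
tcp_pos: [0.5205, 0.1395, 0.1997]
ee_rot: [[0.629, -0.777, 0.0], [-0.777, -0.629, 0.0], [-0.0, -0.0, -1.0]]
wrist_force: [0.1, 0.0, 0.6]
gripper_width: 0.502
```

```bash
python3 - <<'E'
from h import *
s=st()
im=r.capture('wrist');cv2.imwrite("pics/w1.png",im[:,:,::-1])
for t in ["clamp_knob","clamp_pivot","clamp_roller","seat","corner"]:
    print(t,[(round(d['confidence'],2),np.round(d['centre'],4).tolist()) for d in r.place_of('wrist',t)[:2]])
E
```

```text
t 2.85 tcp [0.5205 0.1395 0.1997] yaw -51.03 F [0.1364 0.0136 0.5562] w 0.502
clamp_knob [(0.8, [0.5248, 0.1376, 0.0591])]
clamp_pivot [(0.57, [0.6008, 0.0334, 0.0585])]
clamp_roller [(0.85, [0.5547, 0.1425, 0.033])]
seat [(0.72, [0.601, 0.1565, 0.0222]), (0.37, [0.5549, 0.1414, 0.0318])]
corner [(0.61, [0.6652, 0.1726, 0.0214])]
```

View pics/w1.png

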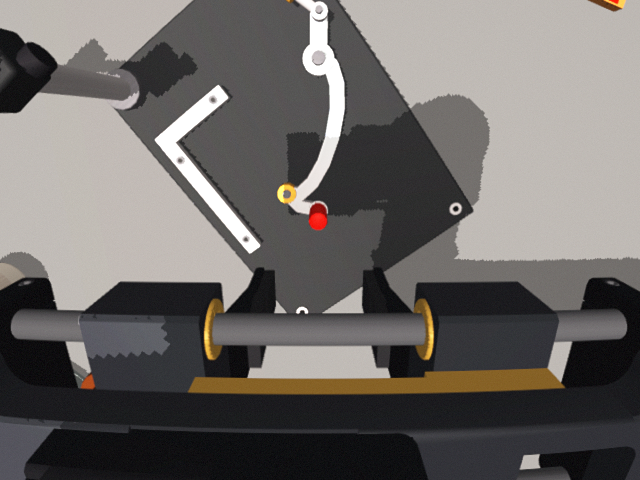

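The wrist view shows the L's inner corner near (177,141), its ends at (229,96) and (260,243), the pivot hub at (318,58), the roller at (287,194) and the knob top at (318,222). Next I'll measure the L from this picture.

```bash
python3 - <<'E'
from h import *
im=cv2.imread("pics/w1.png");g=im.min(2)
m=np.zeros_like(g);m[75:262,145:270]=(g[75:262,145:270]>130)
n,l,stt,_=cv2.connectedComponentsWithStats(m);i=1+stt[1:,4].argmax()
c=max(cv2.findContours((l==i).astype(np.uint8),cv2.RETR_EXTERNAL,cv2.CHAIN_APPROX_NONE)[0],key=cv2.contourArea)
cal=r.calibration('wrist')
def bp(uv,z):
    o,d=ray('wrist',uv,cal);return (o+d*(z-o[2])/d[2])
ap=cv2.approxPolyDP(c,5,True)[:,0]
for p in ap: print(p,bp(p.astype(float),.032)[:2])
hsv=cv2.cvtColor(im,cv2.COLOR_BGR2HSV);rm=((hsv[...,0]<6)|(hsv[...,0]>174))&(hsv[...,1]>180)&(hsv[...,2]>100);rm[:,:280]=0;rm[:,360:]=0;rm[:190]=0;rm[245:]=0
ys,xs=np.nonzero(rm);print('knob px',xs.min(),xs.max(),ys.min(),ys.max());print('top c',bp((xs.mean(),ys.max()-9.),.077),'mid',bp((xs.mean(),ys.mean()),.057))
print('hub',bp((318,58),.037),bp((318,58),.045))
E
```

```text
[145 146] [0.6824 0.1918]
[145 261] [0.6234 0.2894]
[242 261] [0.5468 0.227 ]
knob px 309 326 204 229
top c [0.5223 0.1377 0.077 ] mid [0.5208 0.1397 0.057 ]
hub [0.604 0.036 0.037] [0.6032 0.037  0.045 ]
```

```bash
python3 - <<'E'
from h import *
im=cv2.imread("pics/w1.png");g=im.min(2)
n,l=cv2.connectedComponents((g>150).astype(np.uint8));i=np.bincount(l[185:200,190:230][g[185:200,190:230]>150]).argmax()
c=max(cv2.findContours((l==i).astype(np.uint8),cv2.RETR_EXTERNAL,cv2.CHAIN_APPROX_NONE)[0],key=cv2.contourArea)
cal=r.calibration('wrist')
def bp(uv,z):
    o,d=ray('wrist',uv,cal);return (o+d*(z-o[2])/d[2])
ap=cv2.approxPolyDP(c,4,True)[:,0]
for p in ap: print(p,bp(p.astype(float),.032)[:2])
W=np.array([bp(p.astype(float),.032)[:2] for p in c[:,0]])
# edges lines: fit inner faces given rough frame
th=np.radians(-14.6);R=np.array([[np.cos(th),-np.sin(th)],[np.sin(th),np.cos(th)]]);S=(W-[.5754,.1109])@R
f=S[(abs(S[:,1]-.08)<.006)&(S[:,0]<.06)&(S[:,0]>-.045)];e=S[(abs(S[:,0]-.07)<.006)&(S[:,1]<.07)&(S[:,1]>.025)]
print(len(f),len(e),f[:,1].mean(),e[:,0].mean(),np.polyfit(f[:,0],f[:,1],1),np.polyfit(e[:,1],e[:,0],1))
E
```

```text
[217  85] [0.6598 0.1073]
[155 141] [0.6774 0.1822]
[250 253] [0.5455 0.2151]
[259 246] [0.5429 0.2036]
[175 142] [0.6621 0.1714]
[227  98] [0.6465 0.1107]
88 37 0.08026428088835197 0.06872360809871152 [0.0038 0.0802] [0.0023 0.0686]
```

```bash
python3 - <<'E'
from h import *
print(move([.5218,.1385,.045],-51.2))
th=np.radians(-14.4);R=np.array([[np.cos(th),-np.sin(th)],[np.sin(th),np.cos(th)]])
t0=np.radians(-14.6);R0=np.array([[np.cos(t0),-np.sin(t0)],[np.sin(t0),np.cos(t0)]])
c=np.array([.5754,.1109])+R0@[.0687,.0803];print('corner',c,'seat',c-R@[.055,.032])
for f in np.linspace(0,.88,12)[1:]: print([[round(13.2*(1-np.cos(f)),2),round(13.2*np.sin(f),2),0],round(-np.degrees(f),1)],end=',')
E
```

```text
([0.1, -0.05, 15.47], np.float64(0.1))
corner [0.6621 0.1713] seat [0.6009 0.154 ]
[[np.float64(0.04), np.float64(1.05), 0], np.float64(-4.6)],[[np.float64(0.17), np.float64(2.1), 0], np.float64(-9.2)],[[np.float64(0.38), np.float64(3.14), 0], np.float64(-13.8)],[[np.float64(0.67), np.float64(4.15), 0], np.float64(-18.3)],[[np.float64(1.04), np.float64(5.14), 0], np.float64(-22.9)],[[np.float64(1.49), np.float64(6.1), 0], np.float64(-27.5)],[[np.float64(2.02), np.float64(7.01), 0], np.float64(-32.1)],[[np.float64(2.61), np.float64(7.88), 0], np.float64(-36.7)],[[np.float64(3.28), np.float64(8.7), 0], np.float64(-41.3)],[[np.float64(4.0), np.float64(9.47), 0], np.float64(-45.8)],[[np.float64(4.79), np.float64(10.17), 0], np.float64(-50.4)],
```

>>> carry_out(steps=[[[0.1, 0, 4], 0], [[0.1, 0, 8], 0], [[0.1, 0, 11], 0], [[0.1, 0, 13.5], 0], [[0.1, 0, 15], 0], [[0.1, 0, 15.5], 0], [[0.1, 0, 15.5], 0]])

```text
time_s: 3.85
tcp_pos: [0.5213, 0.1382, 0.0442]
ee_rot: [[0.629, -0.778, -0.001], [-0.778, -0.629, -0.001], [-0.0, 0.001, -1.0]]
wrist_force: [-0.1, -0.1, -0.4]
gripper_width: 0.499
```

>>> carry_out(steps=[[[0, 0, 0], 0], [[0, 0, 0], 0], [[0, 0, 0], 0], [[0, 0, 0], 0], [[0, 0, 0], 0]], gripper=-0.5)

```text
time_s: 4.35
tcp_pos: [0.5214, 0.1383, 0.0446]
ee_rot: [[0.628, -0.778, -0.0], [-0.778, -0.628, -0.0], [0.0, 0.0, -1.0]]
wrist_force: [0.3, 0.9, -0.1]
gripper_width: 0.26
```

>>> carry_out(steps=[[[0.04, 1.05, 0], -4.6], [[0.17, 2.1, 0], -9.2], [[0.38, 3.14, 0], -13.8], [[0.67, 4.15, 0], -18.3], [[1.04, 5.14, 0], -22.9], [[1.49, 6.1, 0], -27.5], [[2.02, 7.01, 0], -32.1], [[2.61, 7.88, 0], -36.7], [[3.28, 8.7, 0], -41.3], [[4.0, 9.47, 0], -45.8], [[4.7, 10.1, 0], -50], [[4.7, 10.1, 0], -50], [[4.7, 10.1, 0], -50]])

```text
time_s: 5.65
tcp_pos: [0.4725, 0.0383, 0.0448]
ee_rot: [[1.0, -0.02, 0.0], [-0.02, -1.0, -0.0], [0.0, 0.0, -1.0]]
wrist_force: [0.4, 0.1, 0.1]
gripper_width: 0.255
```

```bash
python3 - <<'E'
from h import *
s=st()
for c in ['scene','side']:
    im=r.capture(c);cv2.imwrite(f"pics/{c}1.png",im[:,:,::-1])
    print([(round(d['confidence'],2),np.round(d['centre'],4).tolist()) for d in r.place_of(c,'clamp_roller')[:2]],[(round(d['confidence'],2),np.round(d['centre'],4).tolist()) for d in r.place_of(c,'clamp_knob')[:2]])
E
```

```text
t 5.65 tcp [0.4725 0.0383 0.0448] yaw -1.17 F [0.4088 0.0965 0.1342] w 0.255
[(0.61, [0.4899, 0.065, 0.0295])] [(0.81, [0.4768, 0.0374, 0.0546]), (0.38, [0.5762, 0.112, -0.0017])]
[(0.45, [0.4913, 0.0627, 0.0315])] [(0.76, [0.4701, 0.0323, 0.0603])]
```

>>> carry_out(steps=[[[0, 0, -3], 0], [[0, 0, -7], 0], [[0, 0, -11], 0], [[0, 3, -14], 8], [[0, 7, -15.5], 16], [[0, 11, -15.5], 24], [[0, 15, -15.5], 32], [[0, 19, -15.5], 40], [[0, 23, -15.5], 48], [[0, 26.4, -15.5], 57], [[0, 26.4, -15.5], 65], [[0, 26.4, -15.5], 65], [[0, 26.4, -15.5], 65]])

```text
time_s: 7.25
tcp_pos: [0.4677, -0.225, 0.1996]
ee_rot: [[0.409, -0.913, -0.0], [-0.913, -0.409, 0.0], [-0.0, 0.0, -1.0]]
wrist_force: [-0.2, 0.4, 0.3]
gripper_width: 0.247
```

```bash
python3 - <<'E'
from h import *
s=st()
im=r.capture('wrist');cv2.imwrite("pics/w2.png",im[:,:,::-1])
for t in ["bonnet","red_mark"]:
    print(t,[(round(d['confidence'],2),np.round(d['centre'],4).tolist()) for d in r.place_of('wrist',t)[:3]])
c=r.cut_out('wrist','bonnet')
for d in c[:3]:
    ys,xs=np.nonzero(d['pixels']);print(d['confidence'],xs.mean(),ys.mean(),len(xs))
r.capture('scene')
for t in ['clamp_knob','clamp_roller']:print(t,[(round(d['confidence'],2),np.round(d['centre'],4).tolist()) for d in r.place_of('scene',t)[:2]])
E
```

```text
t 7.25 tcp [ 0.4677 -0.225   0.1996] yaw -65.86 F [-0.1729  0.3623  0.3231] w 0.247
bonnet [(0.97, [0.3104, -0.216, -0.0016]), (0.75, [0.4699, -0.226, -0.0044]), (0.58, [0.1918, -0.3501, -0.0006])]
red_mark [(0.84, [0.2213, -0.3088, 0.0111]), (0.77, [0.2706, -0.246, 0.0146]), (0.56, [0.4509, -0.1777, 0.0098])]
0.91 596.41530334015 208.53902522154056 5868
0.76 317.4064179104478 200.7631343283582 6700
0.65 453.8602720774729 261.6267004842057 4337
clamp_knob [(0.92, [0.4773, 0.0342, 0.0595])]
clamp_roller []
```

View pics/w2.png

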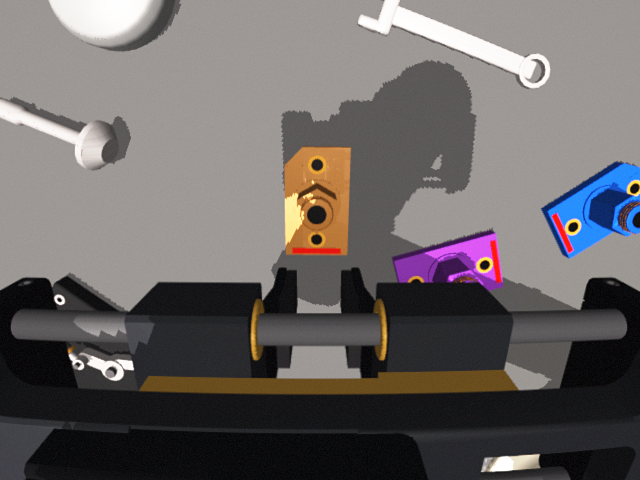

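The wrist view shows the bronze bonnet centred at (317,203). Its stripe is at (317,250), its holes at (317,165) and (316,240), and the clipped corner at upper left. The purple and blue decoys are to its right. The neck's hole is at (317,214).

```bash
python3 - <<'E'
from h import *
cal=r.calibration('wrist')
def bp(uv,z):
    o,d=ray('wrist',uv,cal);return (o+d*(z-o[2])/d[2])
im=cv2.imread("pics/w2.png");hsv=cv2.cvtColor(im,cv2.COLOR_BGR2HSV).astype(int)
rm=((hsv[...,0]<5)|(hsv[...,0]>174))&(hsv[...,1]>200)&(hsv[...,2]>150);rm[:,:285]=0;rm[:,352:]=0;rm[:240]=0;rm[262:]=0
ys,xs=np.nonzero(rm);S=np.array([bp((x,y),.012)[:2] for x,y in zip(xs,ys)]);m=S.mean(0)
u,sv,v=np.linalg.svd(S-m);print('stripe',xs.mean(),ys.mean(),m,'dir',v[0],np.degrees(np.arctan2(v[0][1],v[0][0])))
bm=(hsv[...,1]>110)&((hsv[...,0]<25));bm[:,:270]=0;bm[:,362:]=0;bm[:140]=0;bm[262:]=0
n,l,q,_=cv2.connectedComponentsWithStats(bm.astype(np.uint8));i=1+q[1:,4].argmax();print(q[i])
c=max(cv2.findContours((l==i).astype(np.uint8),cv2.RETR_EXTERNAL,cv2.CHAIN_APPROX_NONE)[0],key=cv2.contourArea)
for p in cv2.approxPolyDP(c,2.5,True)[:,0]: print(p,bp(p.astype(float),.012)[:2])
R=[p for p in c[:,0] if p[0]>340 and 158<p[1]<246];L=[p for p in c[:,0] if p[0]<300 and 175<p[1]<246]
for E in (R,L):
    W=np.array([bp(p.astype(float),.012)[:2] for p in E]);u,sv,v=np.linalg.svd(W-W.mean(0));print('edge',W.mean(0),np.degrees(np.arctan2(v[0][1],v[0][0]))%180)
print('neck top',bp((317,214),.06))
E
```

```text
stripe 316.07272727272726 250.48636363636365 [ 0.4502 -0.1801] dir [-0.9228 -0.3853] -157.33463298340752
[ 284  146   67  109 5822]
[303 146] [ 0.5047 -0.2721]
[284 166] [ 0.514  -0.2471]
[285 198] [ 0.5009 -0.2182]
[293 193] [ 0.4956 -0.2261]
[298 195] [ 0.4903 -0.2263]
[296 205] [ 0.4881 -0.2161]
[300 206] [ 0.4841 -0.2168]
[302 221] [ 0.4761 -0.2033]
[286 243] [ 0.4819 -0.1749]
[286 254] [ 0.4772 -0.1637]
[346 254] [ 0.42   -0.1892]
[350 147] [ 0.4631 -0.2896]
edge [ 0.4416 -0.2397] 113.68314528063371
edge [ 0.4919 -0.2123] 117.12053835145352
neck top [ 0.4699 -0.2272  0.06  ]
```

```bash
python3 - <<'E'
from h import *
print(move([.470,-.227,.018],-66.6))
E
```

```text
([0.27, -0.11, 18.19], np.float64(0.6))
```

>>> carry_out(steps=[[[0.3, -0.1, 0], 0.6], [[0.3, -0.1, 4], 0.6], [[0.3, -0.1, 8], 0.6], [[0.3, -0.1, 12], 0.6], [[0.3, -0.1, 15], 0.6], [[0.3, -0.1, 17], 0.6], [[0.3, -0.1, 18.2], 0.6], [[0.3, -0.1, 18.2], 0.6], [[0.3, -0.1, 18.2], 0.6]], gripper=0.3)

```text
time_s: 8.5
tcp_pos: [0.4709, -0.2276, 0.0186]
ee_rot: [[0.398, -0.917, 0.002], [-0.917, -0.398, -0.001], [0.001, -0.001, -1.0]]
wrist_force: [-0.0, 0.9, 0.3]
gripper_width: 0.65
```

>>> carry_out(steps=[[[0, 0, 0], 0], [[0, 0, 0], 0], [[0, 0, 0], 0], [[0, 0, 0], 0], [[0, 0, 0], 0], [[0, 0, 0], 0], [[0, 0, 0], 0]], gripper=-1)

```text
time_s: 9.2
tcp_pos: [0.4711, -0.2276, 0.0193]
ee_rot: [[0.399, -0.917, 0.002], [-0.917, -0.399, -0.001], [0.002, -0.001, -1.0]]
wrist_force: [-1.3, 0.5, 5.7]
gripper_width: 0.414
```

>>> carry_out(steps=[[[0, 0, -1.5], 0], [[0, 0, -5], 0], [[0, 0, -9], 0], [[0, 0, -13], 0], [[-1, -1, -16], 5], [[-3, -2.7, -16], 13], [[-5.5, -5, -16], 21], [[-8, -7.2, -16], 29], [[-11, -9.8, -16], 37], [[-14, -12.4, -16], 45], [[-17, -15, -16], 53], [[-20, -17.7, -16], 61], [[-23, -20.4, -16], 69], [[-26, -23, -16], 77], [[-28, -25, -16], 85], [[-29.7, -26.4, -16], 93], [[-29.7, -26.4, -16], 101], [[-29.7, -26.4, -16], 109], [[-29.7, -26.4, -16], 117], [[-29.7, -26.4, -16], 125]])

```text
time_s: 11.2
tcp_pos: [0.5926, 0.1499, 0.176]
ee_rot: [[-0.979, 0.206, -0.004], [0.206, 0.979, -0.002], [0.003, -0.003, -1.0]]
wrist_force: [-0.3, -0.1, -5.8]
gripper_width: 0.408
```

```bash
python3 - <<'E'
from h import *
s=st()
im=r.capture('wrist');cv2.imwrite("pics/w3.png",im[:,:,::-1])
a=im[:,:,::-1]
b=r.capture('side')[:,:,::-1][100:280,200:440];cv2.imwrite("pics/m3.png",np.vstack([a[100:480],cv2.resize(b,(640,480))[:220]])[:600])
r.capture('scene')
for t in ['clamp_knob','clamp_roller']:print(t,[(round(d['confidence'],2),np.round(d['centre'],4).tolist()) for d in r.place_of('scene',t)[:2]])
print(move([.5948,.1504,.09],165.6))
E
```

```text
t 11.2 tcp [0.5926 0.1499 0.176 ] yaw 168.11 F [-0.3039 -0.0599 -5.7629] w 0.408
clamp_knob [(0.89, [0.4753, 0.0351, 0.0557])]
clamp_roller [(0.73, [0.4877, 0.063, 0.028]), (0.71, [0.374, 0.4123, 0.0051])]
([-0.09, 0.09, 8.77], np.float64(3.0))
```

View pics/w3.png

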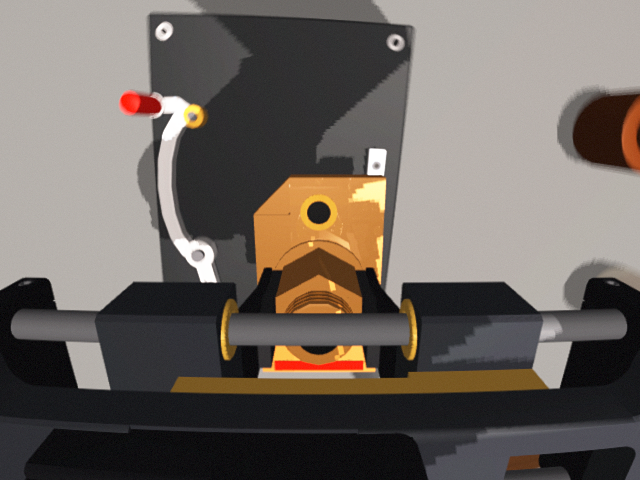

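The wrist view shows the clamp open, with the knob at (130,102) and the roller at (194,116). The bonnet is held level, its -x flange edge running (290,178) to (387,178), with the stripe at the end-stop side. Next I'll measure its offset in the hand.

```bash
python3 - <<'E'
from h import *
s=r.sense();cal=r.calibration('wrist');z=s['tcp_pos'][2]-.0193+.012
im=cv2.imread("pics/w3.png");hsv=cv2.cvtColor(im,cv2.COLOR_BGR2HSV).astype(int)
R=np.array(s['ee_rot'])
def loc(uv):
    o,d=ray('wrist',uv,cal);return R.T@((o+d*(z-o[2])/d[2])-s['tcp_pos'])*1000
bm=((hsv[...,1]>110)&(hsv[...,0]<25)&(hsv[...,2]>90)).astype(np.uint8);bm[:150]=0;bm[262:]=0;bm[:,:230]=0;bm[:,420:]=0
c=max(cv2.findContours(bm,cv2.RETR_EXTERNAL,cv2.CHAIN_APPROX_NONE)[0],key=cv2.contourArea)[:,0]
for n,E,k in (('end',[p for p in c if 295<p[0]<380 and p[1]<190],0),('+y',[p for p in c if p[0]>375 and 185<p[1]<258],1),('-y',[p for p in c if p[0]<262 and 222<p[1]<258],1)):
    L=np.array([loc(p.astype(float)) for p in E]);print(n,L.mean(0),'slope deg',np.degrees(np.polyfit(L[:,1-k],L[:,k],1)[0]))
E
```

```text
end [54.0706 12.6058  7.2834] slope deg -4.1914975726436765
+y [30.9025 30.7239  7.2465] slope deg 1.372471207012044
-y [ 23.0931 -31.9597   7.3628] slope deg 0.6351679498263066
```

>>> carry_out(steps=[[[-0.1, 0.1, 3], 3], [[-0.1, 0.1, 6], 3], [[-0.1, 0.1, 8.5], 3], [[-0.1, 0.1, 10.5], 3], [[-0.1, 0.1, 11.8], 3], [[-0.1, 0.1, 12.5], 3], [[-0.1, 0.1, 12.8], 3], [[-0.1, 0.1, 12.8], 3], [[-0.1, 0.1, 12.8], 3], [[-0.1, 0.1, 12.8], 3]])

```text
time_s: 12.45
tcp_pos: [0.5955, 0.1508, 0.0508]
ee_rot: [[-0.969, 0.248, 0.001], [0.248, 0.969, -0.001], [-0.002, -0.001, -1.0]]
wrist_force: [-0.2, -0.7, -5.7]
gripper_width: 0.406
```

```bash
python3 - <<'E'
from h import *
s=st();print(move([.5948,.1504,.041],165.6))
im=r.capture('wrist');cv2.imwrite("pics/w4.png",im[:,:,::-1])
E
```

```text
t 12.45 tcp [0.5955 0.1508 0.0508] yaw 165.62 F [-0.2108 -0.6951 -5.7337] w 0.406
([0.06, -0.05, 0.98], np.float64(0.0))
```

View pics/w4.png

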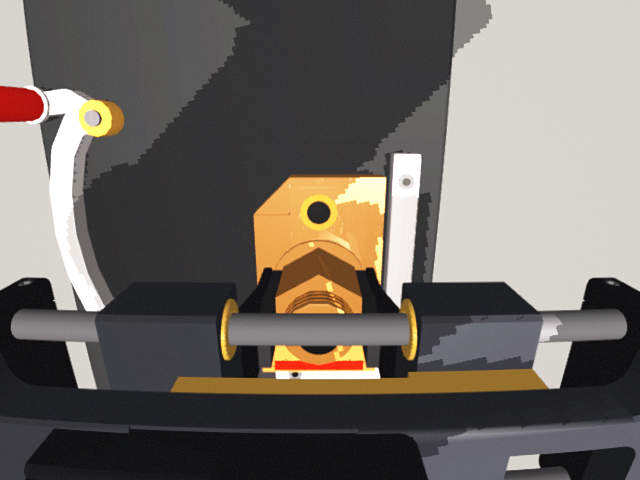

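The fence's inner edge, about (392,155) to (388,290), shows clear beyond the bonnet's +y edge at x≈386. The end stop shows just past the stripe at (320,375). There is room to lower it.

>>> carry_out(steps=[[[0, 0, 0.2], 0], [[0, 0, 0.4], 0], [[0, 0, 0.6], 0], [[0, 0, 0.75], 0], [[0, 0, 0.85], 0], [[0, 0, 0.9], 0], [[0, 0, 0.9], 0], [[0, 0, 0.9], 0]])

```text
time_s: 13.3
tcp_pos: [0.5954, 0.1507, 0.0417]
ee_rot: [[-0.969, 0.248, 0.001], [0.248, 0.969, -0.001], [-0.001, -0.001, -1.0]]
wrist_force: [0.7, -0.1, -5.8]
gripper_width: 0.407
```

>>> carry_out(steps=[[[0, 0, 0.05], 0], [[0, 0, 0.1], 0], [[0, 0, 0.15], 0], [[0, 0, 0.15], 0]])

```text
time_s: 13.7
tcp_pos: [0.5956, 0.1508, 0.0413]
ee_rot: [[-0.969, 0.248, 0.002], [0.248, 0.969, -0.001], [-0.002, -0.0, -1.0]]
wrist_force: [-3.5, -1.5, 3.5]
gripper_width: 0.412
```

>>> carry_out(steps=[[[0, 0.1, -0.03], 0], [[0, 0.2, -0.03], 0], [[0, 0.3, -0.03], 0], [[0, 0.4, -0.03], 0], [[0, 0.4, -0.03], 0]])

```text
time_s: 14.2
tcp_pos: [0.5966, 0.1546, 0.0414]
ee_rot: [[-0.969, 0.248, 0.002], [0.248, 0.969, -0.001], [-0.002, -0.001, -1.0]]
wrist_force: [-0.3, -1.3, -3.7]
gripper_width: 0.409
```

>>> carry_out(steps=[[[-0.1, 0, 0], 0], [[-0.2, 0, 0], 0], [[-0.3, 0, 0], 0], [[-0.3, 0, 0], 0]])

```text
time_s: 14.6
tcp_pos: [0.5996, 0.1541, 0.0414]
ee_rot: [[-0.969, 0.248, 0.002], [0.248, 0.969, -0.001], [-0.002, -0.0, -1.0]]
wrist_force: [-2.5, 0.5, -2.3]
gripper_width: 0.409
```

>>> carry_out(steps=[[[0, 0.05, 0], 0], [[0, 0.1, 0], 0], [[0, 0.15, 0], 0], [[0, 0.15, 0], 0]])

```text
time_s: 15.0
tcp_pos: [0.6002, 0.1553, 0.0414]
ee_rot: [[-0.969, 0.248, 0.002], [0.248, 0.969, -0.001], [-0.002, -0.001, -1.0]]
wrist_force: [-0.6, -2.5, -2.2]
gripper_width: 0.41
```

>>> carry_out(steps=[[[-0.05, 0, 0], 0], [[-0.1, 0, 0], 0], [[-0.15, 0, 0], 0], [[-0.15, 0, 0], 0]])

```text
time_s: 15.4
tcp_pos: [0.6004, 0.1552, 0.0414]
ee_rot: [[-0.969, 0.249, -0.0], [0.249, 0.969, -0.001], [0.0, -0.001, -1.0]]
wrist_force: [-5.6, 0.9, 0.7]
gripper_width: 0.409
```

>>> carry_out(steps=[[[-0.05, 0.1, 0], 0], [[-0.05, 0.2, 0], 0], [[-0.05, 0.25, 0], 0], [[-0.05, 0.25, 0], 0]])

```text
time_s: 15.8
tcp_pos: [0.6003, 0.1555, 0.0414]
ee_rot: [[-0.968, 0.249, -0.004], [0.249, 0.968, -0.004], [0.002, -0.005, -1.0]]
wrist_force: [-3.8, -6.1, 1.8]
gripper_width: 0.409
```

```bash
python3 - <<'E'
from h import *
s=st()
im=r.capture('wrist');cv2.imwrite("pics/w5.png",im[:,:,::-1])
a=cv2.resize(im[140:400,230:450][:,:,::-1],None,fx=2.3,fy=2.3,interpolation=cv2.INTER_CUBIC);cv2.imwrite("pics/w5c.png",a)
E
```

```text
t 15.8 tcp [0.6003 0.1555 0.0414] yaw 165.56 F [-3.7927 -6.1331  1.7596] w 0.409
```

View pics/w5c.png

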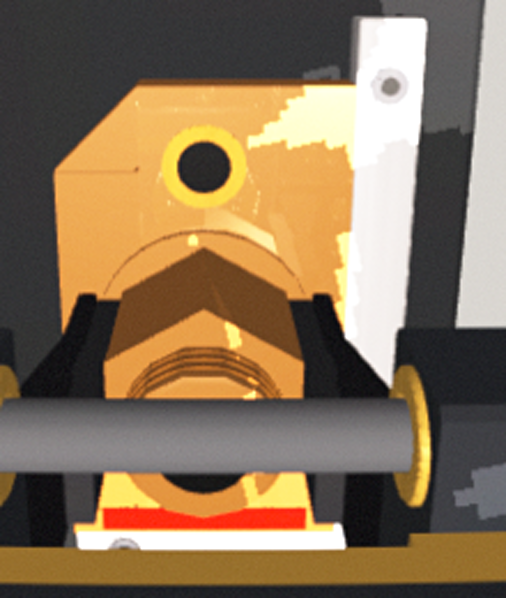

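The bonnet is flush with the fence (right edge) and the end stop (just below the stripe), and contact force showed on both. I'll release it and lift.

>>> carry_out(steps=[[[0, 0, 0], 0], [[0, 0, 0], 0], [[0, 0, 0], 0], [[0, 0, 0], 0], [[0, 0, -1], 0], [[0, 0, -3], 0], [[0, 0, -6], 0], [[0, 0, -10], 0], [[0, 0, -14], 0], [[0, 0, -15], 0], [[0, 0, -15], 0]], gripper=0.15)

```text
time_s: 16.95
tcp_pos: [0.6021, 0.1568, 0.1946]
ee_rot: [[-0.968, 0.249, 0.002], [0.249, 0.968, -0.001], [-0.002, -0.001, -1.0]]
wrist_force: [-0.7, 0.8, -0.4]
gripper_width: 0.575
```

```bash
python3 - <<'E'
from h import *
s=st();print(move([.473,.0348,.19],180.4))
im=r.capture('wrist');cv2.imwrite("pics/w6.png",im[:,:,::-1])
E
```

```text
t 16.95 tcp [0.6021 0.1568 0.1946] yaw 165.58 F [-0.7363  0.7915 -0.4202] w 0.575
([9.46, -15.03, 0.45], np.float64(-14.8))
```

View pics/w6.png

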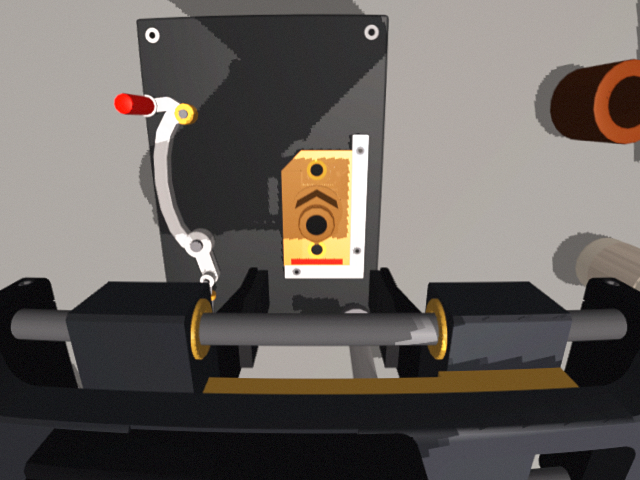

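The bonnet sits flush in the L, with the stripe at (317,262) against the end stop. The clamp is still open, knob at (125,103). Now to the knob.

>>> carry_out(steps=[[[3, -4, 0], -5], [[6, -8, 0], -10], [[8, -12, 0.4], -14.8], [[9.5, -15, 0.4], -14.8], [[9.5, -15, 0.4], -14.8], [[9.5, -15, 0.4], -14.8], [[9.5, -15, 4], -14.8], [[9.5, -15, 8], -14.8], [[9.5, -15, 11], -14.8], [[9.5, -15, 13.5], -14.8], [[9.5, -15, 15], -14.8], [[9.5, -15, 15], -14.8]], gripper=0)

```text
time_s: 18.2
tcp_pos: [0.4699, 0.0344, 0.0398]
ee_rot: [[-1.0, -0.007, -0.009], [-0.007, 1.0, -0.005], [0.009, -0.005, -1.0]]
wrist_force: [-0.1, -1.3, 0.6]
gripper_width: 0.501
```

>>> carry_out(steps=[[[0, 0, 0], 0], [[0, 0, 0], 0], [[0, 0, 0], 0], [[0, 0, 0], 0], [[0, 0, 0], 0]], gripper=-0.5)

```text
time_s: 18.7
tcp_pos: [0.4702, 0.0345, 0.0403]
ee_rot: [[-1.0, -0.007, -0.007], [-0.007, 1.0, -0.005], [0.007, -0.005, -1.0]]
wrist_force: [0.4, -0.4, -0.5]
gripper_width: 0.262
```

```bash
python3 - <<'E'
from h import *
s=st();P=np.array([.6045,.0355]);p=np.array(s['tcp_pos'][:2])
d=p-P;rho=np.linalg.norm(d);a0=np.degrees(np.arctan2(d[1],d[0]))%360;print(rho,a0)
for q in np.linspace(0.86,.10,15):
    a=128.8+np.degrees(q);t=[*(P+.132*np.array([np.cos(np.radians(a)),np.sin(np.radians(a))])),.045]
    m,tw=move(t,a,s);print([[round(float(x),1) for x in m],round(float(tw),1)],end=',')
E
```

```text
t 18.7 tcp [0.4702 0.0345 0.0403] yaw -179.62 F [ 0.371  -0.3645 -0.4671] w 0.262
0.13430122946410344 180.41300832208054
[[-0.2, 0.5, -0.5], 2.3],[[-0.3, 1.2, -0.5], 5.4],[[-0.4, 2.0, -0.5], 8.5],[[-0.5, 2.7, -0.5], 11.6],[[-0.7, 3.4, -0.5], 14.7],[[-0.9, 4.0, -0.5], 17.9],[[-1.1, 4.7, -0.5], 21.0],[[-1.4, 5.4, -0.5], 24.1],[[-1.7, 6.0, -0.5], 27.2],[[-2.0, 6.7, -0.5], 30.3],[[-2.4, 7.3, -0.5], 33.4],[[-2.8, 7.9, -0.5], 36.5],[[-3.3, 8.4, -0.5], 39.6],[[-3.7, 9.0, -0.5], 42.7],[[-4.2, 9.5, -0.5], 45.8],
```

>>> carry_out(steps=[[[-0.2, 0.2, -0.5], 1], [[-0.2, 0.5, -0.5], 2.3], [[-0.3, 1.2, -0.5], 5.4], [[-0.4, 2.0, -0.5], 8.5], [[-0.5, 2.7, -0.5], 11.6], [[-0.7, 3.4, -0.5], 14.7], [[-0.9, 4.0, -0.5], 17.9], [[-1.1, 4.7, -0.5], 21], [[-1.4, 5.4, -0.5], 24.1], [[-1.7, 6.0, -0.5], 27.2], [[-2.0, 6.7, -0.5], 30.3], [[-2.4, 7.3, -0.5], 33.4], [[-2.8, 7.9, -0.5], 36.5], [[-3.0, 8.2, -0.5], 38], [[-3.3, 8.4, -0.5], 39.6], [[-3.5, 8.7, -0.5], 41.1], [[-3.7, 9.0, -0.5], 42.7], [[-4.0, 9.3, -0.5], 44.2], [[-4.2, 9.5, -0.5], 45.8], [[-4.2, 9.5, -0.5], 45.8]])

```text
time_s: 20.7
tcp_pos: [0.5114, 0.1298, 0.0444]
ee_rot: [[-0.701, 0.713, -0.008], [0.713, 0.701, -0.005], [0.002, -0.009, -1.0]]
wrist_force: [0.4, 0.3, 0.0]
gripper_width: 0.249
```

```bash
python3 - <<'E'
from h import *
s=st()
for c in ['scene','side']:
    r.capture(c);print(c,[(round(d['confidence'],2),np.round(d['centre'],4).tolist()) for d in r.place_of(c,'clamp_knob')[:1]+r.place_of(c,'clamp_roller')[:1]])
E
```

```text
t 20.7 tcp [0.5114 0.1298 0.0444] yaw 134.53 F [0.3964 0.2854 0.002 ] w 0.249
scene [(0.94, [0.5142, 0.1297, 0.0568]), (0.71, [0.5445, 0.142, 0.0285])]
side [(0.66, [0.5117, 0.1307, 0.0598]), (0.86, [0.5455, 0.1387, 0.0288])]
```

>>> carry_out(steps=[[[0, 0, -1], 0], [[0, 0, -3], 0], [[0, 0, -6], 0], [[0, 0, -10], 0], [[0, 0, -14], 0], [[0, 0, -16], 0], [[0, 0, -16], 0], [[0, 0, -16], 0]])

```text
time_s: 21.8
tcp_pos: [0.5122, 0.1303, 0.205]
ee_rot: [[-0.701, 0.713, -0.007], [0.713, 0.701, -0.004], [0.002, -0.008, -1.0]]
wrist_force: [-0.9, 0.4, 0.0]
gripper_width: 0.246
```

```bash
python3 - <<'E'
from h import *
s=st();im=r.capture('wrist');cv2.imwrite("pics/w7.png",im[:,:,::-1])
side=r.capture('side');cv2.imwrite("pics/s7.png",side[:,:,::-1])
sc=r.capture('scene')
for c in ['scene','side']:
    print(c,[(t,round(d['confidence'],2),np.round(d['centre'],4).tolist()) for t in ['clamp_knob','clamp_roller','bonnet'] for d in r.place_of(c,t)[:4]])
a=cv2.resize(sc[220:370,270:460][:,:,::-1],(760,600),interpolation=cv2.INTER_CUBIC);cv2.imwrite("pics/sc7.png",a)
E
```

```text
t 21.8 tcp [0.5122 0.1303 0.205 ] yaw 134.54 F [-0.9363  0.3963  0.0285] w 0.246
scene [('clamp_knob', 0.91, [0.5169, 0.1296, 0.0591]), ('clamp_knob', 0.74, [0.6042, 0.0379, 0.0541]), ('clamp_knob', 0.33, [0.4123, -0.4191, -0.006]), ('clamp_roller', 0.77, [0.5435, 0.1398, 0.0308]), ('bonnet', 0.95, [0.5991, 0.1565, 0.0206]), ('bonnet', 0.84, [0.3073, -0.2106, -0.0004]), ('bonnet', 0.78, [0.4188, -0.544, -0.0007]), ('bonnet', 0.77, [0.1922, -0.3474, 0.0007])]
side [('clamp_knob', 0.61, [0.5103, 0.1299, 0.0609]), ('clamp_knob', 0.35, [0.6035, 0.1565, 0.0234]), ('clamp_roller', 0.59, [0.5454, 0.1414, 0.0305]), ('bonnet', 0.85, [0.3083, -0.2131, -0.0008]), ('bonnet', 0.85, [0.1924, -0.3475, 0.0041]), ('bonnet', 0.73, [0.4153, -0.5418, -0.0022]), ('bonnet', 0.68, [0.6017, 0.1541, 0.0164])]
```

View pics/sc7.png

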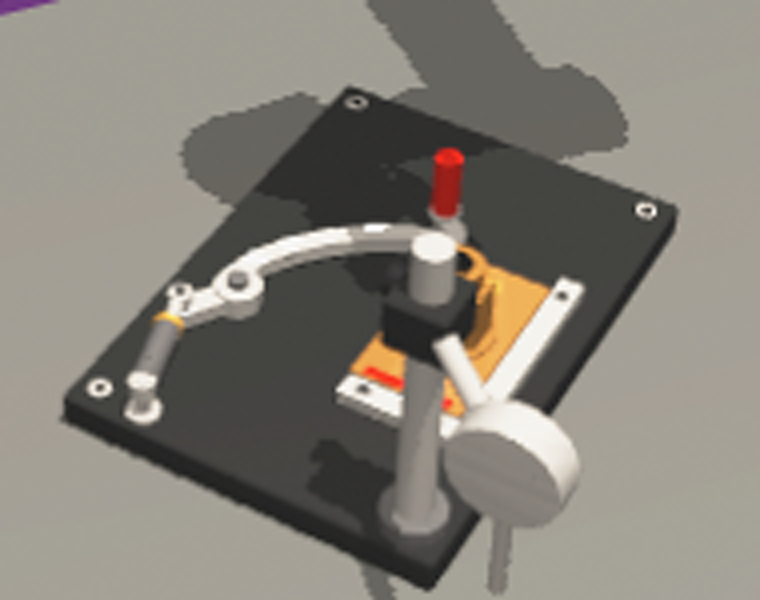

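View pics/s7.png

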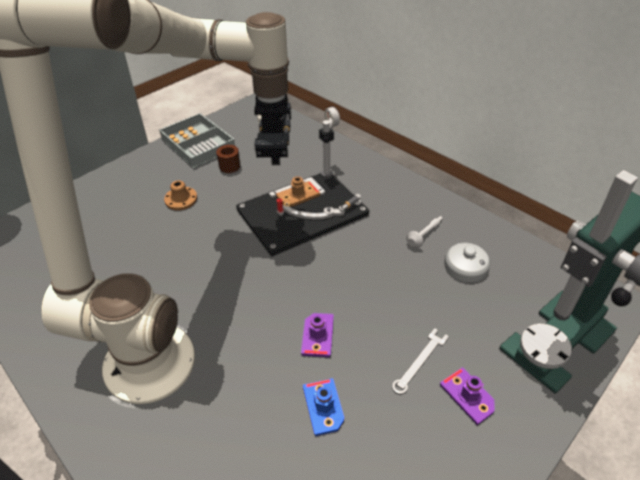

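The scene crop shows the bonnet flush in the L, with the stripe at the end stop near (400,380) and the arm closed onto its corner near (450,235). The side view shows the other parts where they were and the gripper clear of everything. I'm handing in.

```bash
python3 -c "
from station import r
print(r.finish_job())"
```

```text
the job is handed in; nothing more can be done
None
```

The bronze bonnet is clamped in the corner of the stage, and I handed the job in at about 22 s of the 64 s allowed. No verdict was reported.

- **Opening the clamp:** I drew the arm back by its knob with loosely caged fingers. It stayed open by itself near 0.9 rad through the pick and the placing.
- **Placing the bonnet:** I gripped it by the boss flats and lowered it 0.5 mm per step until it touched. Then I slid it against the end stop and the fence, feeling about 6 N of contact at each, before letting go.
- **Closing the clamp:** I swung the arm back over dead centre under control, and the spring took it onto the bonnet's clipped corner.

**Last checks:**
- The knob position gives an arm angle of about 0.09 rad, against 0.10 expected on a seated bonnet.
- The networks place the bonnet at (0.599–0.602, 0.154–0.157), about 2 to 3 mm from my computed seat of (0.601, 0.154), which is within their error.
- The pictures show it flush with both edges, the stripe at the end stop and the other parts unmoved. The gripper was clear at 0.2 m height.

One measurement disagreed: in the hand, the bonnet's end edge read about 4° off while its long edges read about 1°. I put that down to a poor edge trace. No check failed.

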